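# Lids that rock: cover the cocottes with steady ones

## Robot

A 6-joint arm with a two-finger parallel gripper is mounted at the origin on a cart in front of the work surface, level with it; the furniture and walls round the work are solid. World frame = base frame: x ahead of the robot, y to its left, z up, the work surface at z = 0. Lengths are in mm, angles in rad, forces in N, time in s.
With the tool pointing down it reaches from about 325 to 925 mm from the base axis. Payload 3.1 kg.
Tool frame: the origin (TCP) lies midway between the tips of the shut fingers; the grasp point (between the pads) lies 19 mm behind it; x points along the fingers, y is the direction in which the jaws open and shut, and the axes are right-handed (so a half turn about x gives the same grasp; the last joint's range is limited). The gripper opens to 85 mm and grips with 20 to 120 N. Pads are 22 mm wide; open, the fingers measure 114 mm over their backs; the gripper's body (76 mm by 85 mm) begins 54 mm behind the grasp point. The pads swing forward as they close: fully open they stand 13 mm farther back than shut.
Start: joints at [-1.33, 0.217, 1.613, -0, 1.311, -0.112], TCP at [215.976, -586.51, 231.3] pointing down, gripper open.
Joint ranges: [-2.75, 2.75], [-0.78, 2.1], [0.31, 2.55], [-1.13, 4.27], [0.13, 2.63], [-2.58, 2.58]. Speed limits (rad/s): [2.79, 2.79, 3.14, 3.14, 3.14, 3.14].

## Interface

Orientations are given as a unit quaternion [w, x, y, z].
In Python, from cell import telemetry, get_image, calibration, hand_in gives the robot as it stands.
- The arm moves only by the tool jog_arm, never from a script. Its argument "steps" is one flat list of numbers, 4 for each row, row after row: the shift along the tool's x, y, z in mm, then the turn about the tool's x in rad. A call has exactly 10 rows; each row is the pose to reach, as a shift and turn from the pose commanded when the call began, along the tool's axes at that moment; what a row does not reach only later rows make up. A row lasts 1/12 s, in which the tool goes at most 41.7 mm and 7.16 degrees, less where a joint would pass 70% of its speed; a pose out of reach is approached as far as the arm can. A call with a gripper value outside its range is refused whole. "claw" is the closure, from 0 (fully open) to 1 (shut), set as the call begins (left out, the last holds). The fingers move at their own pace and stop on an object; "squeeze" is the grip in N (left out, the last holds). Time passes only in rows, so rows that repeat a pose let the fingers close, or fill a call up. It gives the time, the measured TCP pose, the force and the opening at its end, in the units of the state.
- telemetry.state(): the state, without advancing time (a new reading comes with each control period).
- get_image(name): name is "side" or "top" or "wrist"; returns the picture (384x512x3 uint8, red, green, blue); there is no depth.
- calibration(name): a dict with "camera_matrix" (3x3 intrinsics, pixels), "R" (3x3) and "t" (3): a world point X has camera coordinates R X + t. Camera axes: x right, y down, z forward; pixel columns grow to the right and rows downward; lengths in mm; the calibration is good to about 2 mm. A picture is of the moment at which its call begins: read the wrist's pose just before it. calibration takes no time and is no camera call; for the wrist camera it gives the pose at the moment of the call.
- hand_in(): hands the job in, once; it reports no verdict.
The state is a dict: "time": time; "q": joint angles; "qd": joint speeds; "joint_torque": joint torques, N m; "tcp_pos": TCP position; "tcp_rot": TCP orientation; "force": force on the tool from outside, world axes, zero at the start; "ft_torque": the same for the moment, N m; "width": finger opening in mm.
Only numpy, scipy, OpenCV 4.12 (cv2) and the standard library are available. Lean on these libraries where they do the work, as an engineer would, in place of code of your own. Each camera call takes 0.05 s, during which the arm holds its last target.

## Task

Two small cocottes on the baking tray need lids; three lids lie ready and look alike, but a badly fired one rocks when its rim is pressed down, and would let the steam out. Try the lids where they lie, set a steady one fully home on each cocotte, and lay any that rocks right way up in the cardboard carton to go back to the shop - condemn a lid only once you have pressed its rim and it has rocked. Do not drop a lid or turn it over, keep the cocottes on their tray, and leave the bowl, the jar and the timer where they are.

Things in the scene. Friction and masses are not known exactly. Their poses are not given: they have to be found in the camera images.
- lid_a: white ceramic lid, 84 mm across, with a sunk top, a raised rim (4 mm wide, its top 12 mm up) and a round knob in the middle, 25 mm thick from 21 to 38 mm up; about 0.16 kg. Origin: centre of its underside, z up. It may be sound or bad. A bad one has two opposite lumps under the rim and tips about the line through them: pressed 2 to 6 N between them it tips about 0.12 rad, the rim sinking 3 to 4 mm; let go, it levels.
- lid_b: white ceramic lid, 84 mm across, with a sunk top, a raised rim (4 mm wide, its top 12 mm up) and a round knob in the middle, 25 mm thick from 21 to 38 mm up; about 0.16 kg. Origin: centre of its underside, z up. It may be sound or bad; all three look alike from above, lie level until touched.
- lid_c: white ceramic lid, 84 mm across, with a sunk top, a raised rim (4 mm wide, its top 12 mm up) and a round knob in the middle, 25 mm thick from 21 to 38 mm up; about 0.16 kg. Origin: centre of its underside, z up. It may be sound or bad. A bad lid does not give over its lumps, so try two places a quarter turn apart: one gives 2 mm or more. A sound lid gives under 1 mm at 3 to 8 N anywhere on the rim.
- cocotte_1: small white ceramic cocotte without its lid, standing on the tray, 97 mm across, 52 mm high, about 0.45 kg, loose. The lid's seat is a ledge 46 mm above its origin, inside a lip 6 mm high and 91 mm wide inside. Two ears at its x sides. Origin: centre of its underside, z up.
- cocotte_2: small white ceramic cocotte without its lid, standing on the tray, 97 mm across, 52 mm high, about 0.45 kg, loose. The lid's seat is a ledge 46 mm above its origin, inside a lip 6 mm high and 91 mm wide inside. Two ears at its x sides. Origin: centre of its underside, z up.
- tray: shallow steel baking tray, fixed, 150 mm (its x) by 225 mm (its y), rim 14 mm high, floor 2.5 mm above its origin, with the two cocottes side by side along its y. Origin: centre of the underside, z up. It may lie to the left or the right of the lids.
- carton: open cardboard carton, fixed, 150 by 150 mm and 56 mm high, wall 4 mm, floor 4 mm above its origin, 142 by 142 mm inside; its flaps are folded down outside and splay out up to 27 mm at its x sides and 17 mm at its y sides. Origin: centre of the underside, z up. It lies on the other side of the lids from the tray.
- bowl_1: white bowl, 150 mm across, 67 mm high, loose, a bystander behind the lids, under the wall cabinet, whose bottom hangs 0.47 m up and whose door is 0.60 m ahead of the robot's base (its bar handle 0.57 m): draw the arm back before swinging it. Origin: centre of the underside.
- jar_1: glass jar with a black lid, 63 mm across, 94 mm high, loose, a bystander behind the lids. Origin: centre of the underside.
- timer: round red and white kitchen timer, 62 mm across, 50 mm high, loose, a bystander behind the lids. Origin: centre of the underside.
There are look-alikes about, which are no part of the job. What is shaped like the cocotte_2 but turquoise is not meant.

How it is judged (in metres and radians):
On the way:
1. a lid that rocks, lying where it was found, is pressed down by the fingers until it tips (more than 0.05 rad) (angle between lid_b's own z axis and vertical above 0.05 rad and contact force between the fingers and lid_b above 0.3 N and height (world z) of lid_b below 0.012 m and distance of lid_b from where it was at the start of the episode below 0.03 m), for 0.05 s.
At the end, for the whole second after the job is handed in: each cocotte stands on the tray (level to 0.05 rad) with a steady lid in its seat (centred to 6 mm, 43 to 49 mm above its underside, level to 0.05 rad); the rocking lid lies on the carton's floor (centre within 30 mm of its middle each way, tilt under 0.2 rad); all lids at rest (((horizontal distance between lid_a and cocotte_1 below 0.006 m and z of lid_a in the frame of cocotte_1 between 0.043 and 0.049 m and angle between each of lid_a, lid_c's own z axis and vertical below 0.05 rad and horizontal distance between lid_c and cocotte_2 below 0.006 m and z of lid_c in the frame of cocotte_2 between 0.043 and 0.049 m) or (horizontal distance between lid_a and cocotte_2 below 0.006 m and z of lid_a in the frame of cocotte_2 between 0.043 and 0.049 m and angle between each of lid_a, lid_c's own z axis and vertical below 0.05 rad and horizontal distance between lid_c and cocotte_1 below 0.006 m and z of lid_c in the frame of cocotte_1 between 0.043 and 0.049 m)) and z of each of cocotte_1, cocotte_2 in the frame of tray below 0.006 m and angle between each of cocotte_1, cocotte_2's own z axis and vertical below 0.05 rad and x of lid_b in the frame of carton between -0.03 and 0.03 m and y of lid_b in the frame of carton between -0.03 and 0.03 m and z of lid_b in the frame of carton below 0.012 m and angle between lid_b's own z axis and vertical below 0.2 rad and linear speed of each of lid_a, lid_b, lid_c below 0.03 m/s); the robot touches nothing.
It fails at once if a lid is turned over (tilted more than 0.8 rad) (angle between any of lid_a, lid_b, lid_c's own z axis and vertical above 0.8 rad).
It fails at once if a lid is dropped (moves faster than 0.7 m/s, a fall of 25 mm, with no finger on it) ((linear speed of lid_a above 0.7 m/s and contact force between the fingers and lid_a below 0.05 N) or (linear speed of lid_b above 0.7 m/s and contact force between the fingers and lid_b below 0.05 N) or (linear speed of lid_c above 0.7 m/s and contact force between the fingers and lid_c below 0.05 N)).
It fails at once if the bowl, the jar or the timer is pushed more than 30 mm (distance of any of bowl_1, jar_1, timer from where it was at the start of the episode above 0.03 m).
It also fails if it takes over 72 s, if anything falls off the work surface, if the arm or the gripper's body presses on something with over 40 N, if the wrist force passes 120 N, or if a joint passes its speed limit or range.

## Working session

There is one attempt and no reset: what is moved stays moved. The work goes in short steps, Python scripts to look and compute and a tool call to move; the robot and the scene stay as the last step left them, time stands still between calls to the robot, and variables do not carry over. Pictures are saved under pics/ and viewed, and the job is handed in when it is done.

Besides the shell and the picture viewer there is one more tool, called as name(argument=value, ...) on one line, values as JSON. jog_arm: Moves the arm, as the interface text tells. Its arguments: {"type":"object","properties":{"steps":{"type":"array","items":{"type":"number"}},"claw":{"type":"number"},"squeeze":{"type":"number"}},"required":["steps"]}

```bash
ls; mkdir -p pics
cat > h.py <<'E'
import numpy as np, cv2
from cell import telemetry, get_image, calibration, hand_in
def save(n,f):
    im=get_image(n); cv2.imwrite('pics/'+f,im[:,:,::-1]); return im
def ray(c,px,z):
    K=np.array(c['camera_matrix']);R=np.array(c['R']);t=np.array(c['t']).ravel()
    d=R.T@np.linalg.solve(K,[px[0],px[1],1.]); o=-R.T@t
    return o+d*(z-o[2])/d[2]
def proj(c,X):
    K=np.array(c['camera_matrix']);R=np.array(c['R']);t=np.array(c['t']).ravel()
    p=K@(R@np.array(X,float)+t); return p[:2]/p[2]
E
python3 - <<'E'
from h import *
for n in ['top','side','wrist']:
    save(n,n+'0.png'); c=calibration(n); print(n,c)
print(telemetry.state())
E
```

```text
pics
top {'camera_matrix': array([[497.14714107,   0.        , 253.84790799],
       [  0.        , 497.14714107, 197.83374355],
       [  0.        ,   0.        ,   1.        ]]), 'R': array([[-3.15425397e-01, -9.48950011e-01,  8.33761057e-04],
       [-7.36536729e-01,  2.44266285e-01, -6.30751638e-01],
       [ 5.98348114e-01, -1.99569181e-01, -7.75984327e-01]]), 't': array([ 379.60144552,  404.5384267 , 1729.23797106])}
side {'camera_matrix': array([[381.5321675 ,   0.        , 256.41179802],
       [  0.        , 381.5321675 , 188.66700245],
       [  0.        ,   0.        ,   1.        ]]), 'R': array([[ 0.99858111, -0.04990848,  0.01857175],
       [-0.00490016, -0.43339178, -0.90119229],
       [ 0.05302598,  0.8998226 , -0.43302141]]), 't': array([-552.24889475,  142.37277517, 1100.3125374 ])}
wrist {'camera_matrix': array([[288.25369124,   0.        , 251.86149351],
       [  0.        , 288.25369124, 188.25789576],
       [  0.        ,   0.        ,   1.        ]]), 'R': array([[ 0.34543747, -0.93843988, -0.00188252],
       [-0.90482576, -0.33359495,  0.2645841 ],
       [-0.24892427, -0.08969391, -0.96436078]]), 't': array([-624.84461826,  -34.48726091,  378.00877729])}
{'time': 0.15, 'q': array([-1.33020219e+00,  2.17604360e-01,  1.61461195e+00, -3.09981763e-05,
        1.31130000e+00, -1.12178523e-01]), 'qd': array([ 0.00030663, -0.001646  , -0.00452679,  0.00183633, -0.000876  ,
       -0.00026193]), 'joint_torque': array([ 7.19881473e-05, -3.97448623e+01, -3.04416919e+01, -2.27500923e-04,
        5.80514636e-03,  8.77324709e-06]), 'tcp_pos': array([ 215.80822856, -585.87171726,  230.22943508]), 'tcp_rot': array([-0.12340293, -0.69608044, -0.12475899,  0.69618886]), 'force': array([ 0.2112791 , -0.46086495, -0.02956668]), 'ft_torque': array([ 0.02146861,  0.03277802, -0.03200481]), 'width': 85.41845523222304}
```

View pics/top0.png

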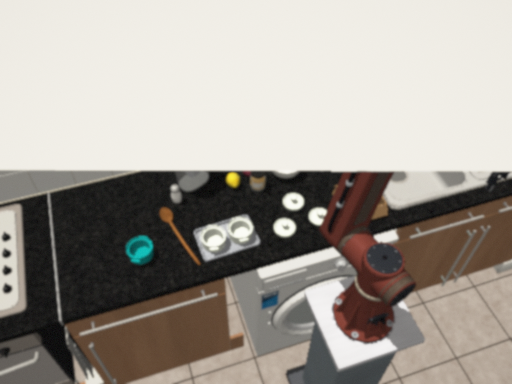

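View pics/side0.png

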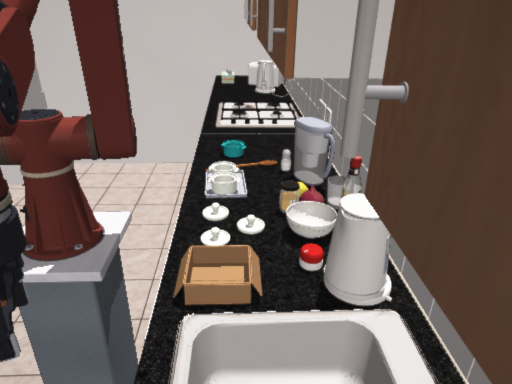

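View pics/wrist0.png

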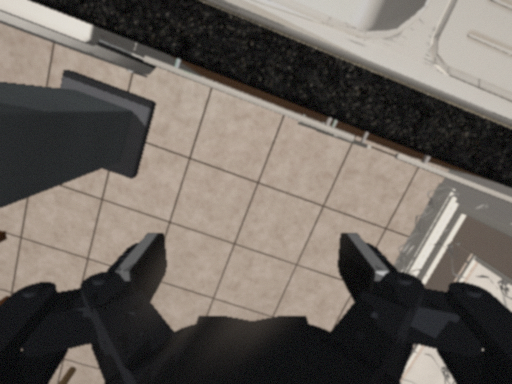

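Run:
```python
from h import *
t=cv2.imread('pics/top0.png');s=cv2.imread('pics/side0.png')
a=cv2.resize(t[185:265,180:340],None,fx=5,fy=5,interpolation=cv2.INTER_CUBIC)
b=cv2.resize(s[145:310,165:345],None,fx=4,fy=3.6,interpolation=cv2.INTER_CUBIC)
cv2.imwrite('pics/tc.png',a);cv2.imwrite('pics/sc.png',b)
ct=calibration('top');cs=calibration('side')
print('lids side knob(z30)')
for p in [(215,207),(250,219),(215,232)]: print(ray(cs,p,38))
for p in [(293,201),(318,216),(284,227)]: print('top',ray(ct,p,10))
for p in [(213,238),(240,230)]: print('coc',ray(ct,p,50))
```

```text
lids side knob(z30)
[426.75225052 110.92174194  38.        ]
[534.78762421  33.8310564   38.        ]
[433.77694254 -36.80245401  38.        ]
top [540.21209092  51.63211269  10.        ]
top [437.06890457 -15.31605278  10.        ]
top [429.1955713  132.62269648  10.        ]
coc [439.23558551 416.00095713  50.        ]
coc [442.42378604 308.59006712  50.        ]
```

View pics/tc.png

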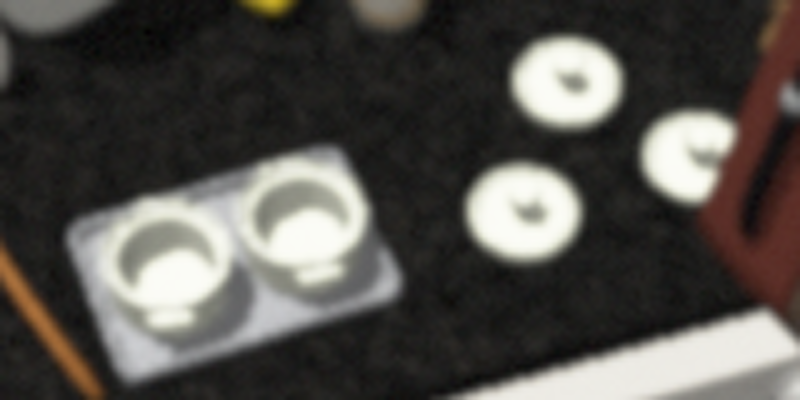

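View pics/sc.png

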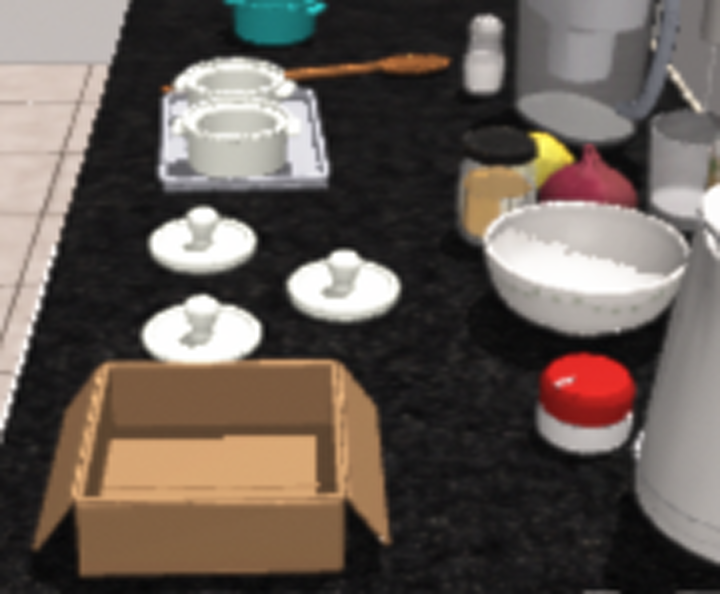

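```bash
cat >> h.py <<'E'
from scipy.spatial.transform import Rotation as Ro
def tool(s=None):
    s=s or telemetry.state(); q=s['tcp_rot']
    return np.array(s['tcp_pos']),Ro.from_quat([q[1],q[2],q[3],q[0]]).as_matrix()
def shift(X,s=None):
    p,R=tool(s); return R.T@(np.array(X,float)-p)
E
python3 - <<'E'
from h import *
p,R=tool(); print(np.round(p,1)); print(np.round(R,3))
c=calibration('wrist');Rc=np.array(c['R']);o=-Rc.T@c['t'];print('cam',o, R.T@(o-p)); print((Rc@R).round(3))
print('to (400,-40,250)',shift([380,-20,260]))
# bystanders etc
cs=calibration('side');ct=calibration('top')
for n,px,z in [('timer',(312,262),0),('jar',(289,207),0),('bowl',(311,235),0),('carton BL far',(192,246),56),('carton far R',(250,246),56),('near L',(184,281),56),('near R',(251,281),56),('tray nl',(206,195),14),('tray nr',(246,195),14),('tray fl',(208,172),14),('tray fr',(243,172),14)]: print(n,ray(cs,px,z).round(0))
E
```

```text
[ 215.8 -585.9  230.2]
[[-0.     0.346 -0.938]
 [ 0.002 -0.938 -0.346]
 [-1.    -0.002 -0.   ]]
cam [ 278.73534289 -563.97879885  372.48533784] [-142.24556918    0.92480069  -66.64237584]
[[-0.     1.     0.   ]
 [-0.265 -0.     0.964]
 [ 0.964  0.     0.265]]
to (400,-40,250) [ -28.79739871 -474.34926636 -349.59906761]
timer [ 695. -131.    0.]
jar [673. 177.   0.]
bowl [716.   1.   0.]
carton BL far [ 380. -131.   56.]
carton far R [ 529. -135.   56.]
near L [ 376. -269.   56.]
near R [ 526. -273.   56.]
tray nl [388. 244.  14.]
tray nr [528. 242.  14.]
tray fl [382. 448.  14.]
tray fr [521. 447.  14.]
```

Run:
```python
from h import *
print(shift([450,50,230]).round(1))
```

```text
[   1.3 -515.8 -439.5]
```

jog_arm(steps=[0,-31,-26,-0.12,0,-62,-52,-0.24,0,-93,-79,-0.36,0,-124,-106,-0.48,0,-155,-132,-0.6,0,-186,-158,-0.72,0,-217,-185,-0.84,0,-248,-211,-0.96,0,-279,-238,-1.08,0,-310,-264,-1.218], claw=0)

```text
time: 0.98
tcp_pos: [356.7, -202.4, 231.1]
tcp_rot: [0.498, 0.502, 0.498, -0.502]
force: [1.1, 0.0, -0.2]
width: 85.2
```

Run:
```python
from h import *
print(telemetry.state(),tool()[1].round(3));print(shift([450,50,230]).round(1))
```

```text
{'time': 0.9833, 'q': array([-6.87858667e-01, -2.70608720e-01,  2.08998744e+00,  2.88105685e-04,
        1.32192978e+00, -6.80222119e-01]), 'qd': array([ 1.10430936, -0.26187018,  0.19772594,  0.00192559,  0.05038057,
       -0.40170632]), 'joint_torque': array([ -4.99295086, -18.52469087, -30.03221154,  -0.14314185,
         0.18432438,   0.26840497]), 'tcp_pos': array([ 356.66146214, -202.37152247,  231.13629621]), 'tcp_rot': array([ 0.49815937,  0.50203152,  0.49797946, -0.50181476]), 'force': array([ 1.06864492,  0.00140829, -0.23626684]), 'ft_torque': array([ 0.01396968, -0.05167846, -0.00074982]), 'width': 85.23274202991067} [[ 0.     1.    -0.008]
 [ 0.    -0.008 -1.   ]
 [-1.     0.    -0.   ]]
[   1.2   91.4 -253.1]
```

jog_arm(steps=[0,10,-40,0,0,20,-80,0,0,36,-115,0,0,50,-150,0,0,64,-185,0,0,80,-220,0,0,92,-250,0,0,94,-254,0,0,94,-254,0,0,94,-254,0], claw=1)

```text
time: 1.82
tcp_pos: [453.4, 48.1, 230.9]
tcp_rot: [-0.497, -0.502, -0.497, 0.504]
force: [-0.1, -0.1, 0.2]
width: 0.0
```

Run:
```python
from h import *
import pickle
c=calibration('wrist');s=telemetry.state()
save('wrist','w1.png');pickle.dump(c,open('w1.pkl','wb'))
save('top','t1.png')
print(s['tcp_pos'],s['width'],s['force'],s['time'])
print(shift([450,50,230]))
```

```text
[453.38083857  48.11670535 230.87252697] 0.0073738280016624625 [-0.06225976 -0.06735073  0.24034608] 1.8167
[ 1.01377692 -3.39622772 -2.70466997]
```

View pics/w1.png

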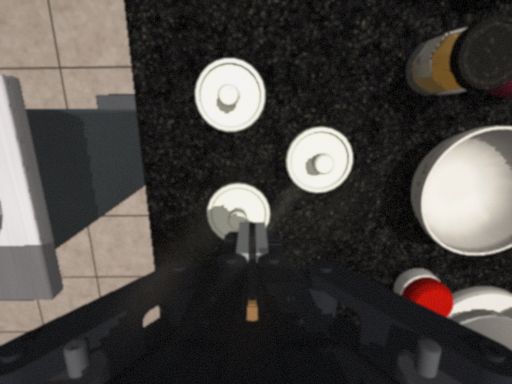

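```bash
cat >> h.py <<'E'
def circfit(P):
    P=np.array(P);A=np.c_[2*P,np.ones(len(P))];b=(P**2).sum(1)
    s=np.linalg.lstsq(A,b,rcond=None)[0];return s[0],s[1],np.sqrt(s[2]+s[0]**2+s[1]**2)
def lidfit(im,c,seed,z=12,half=40,thr=120):
    g=im.min(2).astype(np.uint8);m=(g>thr).astype(np.uint8)
    n,l=cv2.connectedComponents(m);
    k=l[seed[1],seed[0]]; m=(l==k).astype(np.uint8)
    ct=max(cv2.findContours(m,0,cv2.CHAIN_APPROX_NONE)[0],key=cv2.contourArea)[:,0]
    h=cv2.convexHull(ct)[:,0]
    P=np.array([ray(c,p,z)[:2] for p in ct]); 
    for i in range(4):
        x,y,r=circfit(P); e=np.abs(np.hypot(P[:,0]-x,P[:,1]-y)-r); P=P[e<max(1.5,2*np.median(e))]
    return x,y,r,len(P),len(ct)
E
python3 - <<'E'
from h import *
import pickle
c=pickle.load(open('w1.pkl','rb'));im=cv2.imread('pics/w1.png')
for sd in [(215,95),(300,160),(222,200)]: print(np.round(lidfit(im,c,sd),1))
for k in [(229,95),(324,162),(238,214)]: print(ray(c,k,38))
E
```

```text
[427.6 129.9  41.5 202.  202. ]
[538.2  50.4  41.7 187.  187. ]
[434.6 -15.5  38.2  86.  184. ]
[428.79875563 129.32155582  38.        ]
[538.0076343   52.97244232  38.        ]
[435.28366228 -10.85637109  38.        ]
```

jog_arm(steps=[30,-14,-20,0,68,-25,-41,0,106,-25,-41,0,144,-25,-41,0,180,-25,-41,0,204,-25,-41,0,214,-25,-41,0,216,-25,-41,0,218,-25,-41,0,219,-25,-41,0])

```text
time: 2.75
tcp_pos: [431.3, 89.2, 13.8]
tcp_rot: [0.497, 0.504, 0.496, -0.503]
force: [0.6, -0.4, -0.5]
width: -0.1
```

Run:
```python
from h import *
s=telemetry.state();print(s['tcp_pos'],s['force'],s['qd'].round(3))
save('wrist','w2.png')
s=telemetry.state();print(s['tcp_pos'],s['force'])
```

```text
[431.32591291  89.22738686  13.82523559] [ 0.62411618 -0.35574018 -0.45605201] [ 0.006  0.012 -0.007  0.001 -0.027  0.   ]
[431.42140175  89.39075914  13.94001035] [-0.01995943 -0.97941621  0.09818069]
```

View pics/w2.png

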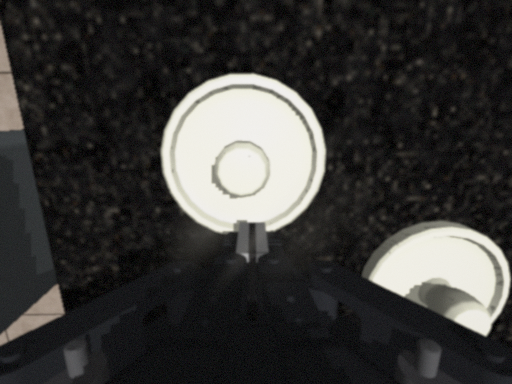

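jog_arm(steps=[0.5,0,0,0,1,0,0,0,1.5,0,0,0,2,0,0,0,2.5,0,0,0,3,0,0,0,3,0,0,0,3,0,0,0,3,0,0,0,3,0,0,0])

```text
time: 3.63
tcp_pos: [430.7, 89.8, 11.8]
tcp_rot: [0.497, 0.503, 0.497, -0.503]
force: [-5.0, -0.9, 17.3]
width: -0.1
```

jog_arm(steps=[-30,0,0,0,-30,19,-20,0,-30,38,-41,0,-14,38,-41,0,-5,38,-41,0,-2,38,-41,0,-1.2,38,-41,0,-0.6,38,-41,0,0,38,-41,0,0,38,-41,0])

```text
time: 4.47
tcp_pos: [468.4, 130.6, 11.8]
tcp_rot: [0.496, 0.504, 0.497, -0.503]
force: [-5.5, 1.7, 19.4]
width: -0.0
```

jog_arm(steps=[-25,0,0,0,-30,30,16,0,-30,60,32,0,-20,70,39,0,-8,70,39,0,-2,70,39,0,-1.2,70,39,0,-0.6,70,39,0,0,70,39,0,0,70,39,0])

```text
time: 5.3
tcp_pos: [537.0, 89.5, 11.7]
tcp_rot: [-0.497, -0.502, -0.497, 0.504]
force: [-4.1, -4.9, 19.1]
width: -0.5
```

Next, L2's other place (497, 51).

jog_arm(steps=[-30,0,0,0,-30,-20,20,0,-30,-40,39,0,-14,-40,39,0,-5,-40,39,0,-2,-40,39,0,-1.2,-40,39,0,-0.6,-40,39,0,0,-40,39,0,0,-40,39,0])

```text
time: 6.13
tcp_pos: [493.0, 51.9, 11.3]
tcp_rot: [-0.495, -0.499, -0.5, 0.506]
force: [-16.9, -3.0, 33.0]
width: -0.2
```

jog_arm(steps=[-25,0,0,0,-30,-10,25,0,-30,-21,50,0,-22,-21,64,0,-10,-21,64,0,-3,-21,64,0,-1.7,-21,64,0,-1.2,-21,64,0,-0.8,-21,64,0,-0.5,-21,64,0])

```text
time: 6.97
tcp_pos: [475.2, -11.3, 9.8]
tcp_rot: [0.497, 0.503, 0.497, -0.503]
force: [-0.0, 0.4, -0.4]
width: -0.2
```

Run:
```python
from h import *
import pickle
pickle.dump(calibration('wrist'),open('w3.pkl','wb'))
save('wrist','w3.png')
s=telemetry.state();print(s['tcp_pos'],s['force'])
```

```text
[475.33159215 -11.43916313   9.95045882] [-0.80699889  0.84166065 -0.12583299]
```

View pics/w3.png

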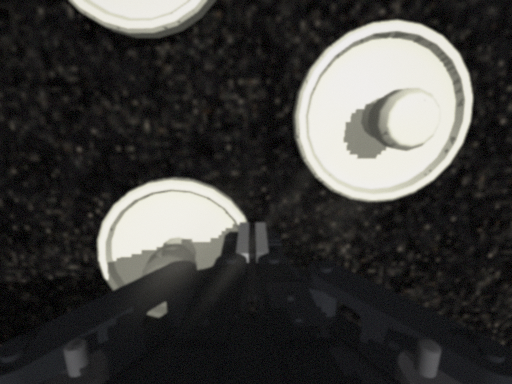

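```bash
cat >> h.py <<'E'
from scipy.optimize import least_squares
def arcfit(im,c,seed,z=12,r=42,thr=90,cond=None):
    g=im.min(2).astype(np.uint8);m=(g>thr).astype(np.uint8)
    n,l=cv2.connectedComponents(m);m=(l==l[seed[1],seed[0]]).astype(np.uint8)
    ct=max(cv2.findContours(m,0,cv2.CHAIN_APPROX_NONE)[0],key=cv2.contourArea)[:,0]
    if cond: ct=np.array([p for p in ct if cond(p)])
    P=np.array([ray(c,p,z)[:2] for p in ct])
    f=lambda q:np.hypot(P[:,0]-q[0],P[:,1]-q[1])-r
    s=least_squares(f,P.mean(0),loss='soft_l1',f_scale=0.5)
    return s.x,np.median(np.abs(f(s.x))),len(P)
E
python3 - <<'E'
from h import *
import pickle
c=pickle.load(open('w3.pkl','rb'));im=cv2.imread('pics/w3.png')
print(arcfit(im,c,(320,80)))
print(arcfit(im,c,(180,205),cond=lambda p:p[1]<260 and p[0]<225))
print(lidfit(im,c,(320,80)))
c=pickle.load(open('w1.pkl','rb'));im=cv2.imread('pics/w1.png')
print(arcfit(im,c,(222,200),cond=lambda p:p[1]<215))
E
```

```text
(array([537.7605541 ,  49.87137676]), np.float64(0.6017562472849818), 508)
(array([434.31349844, -20.24757586]), np.float64(0.6789377711118405), 205)
(np.float64(537.8523939643898), np.float64(50.095169564348), np.float64(41.12799946087276), 506, 506)
(array([434.17245134, -19.57871356]), np.float64(0.2881741483324518), 91)
```

jog_arm(steps=[-6,0,0,0,-10,0,0,0,-10,-1,5,0,-10,-3,9,0,-6,-3,9,0,-3,-3,9,0,-2,-3,9,0,-1.5,-3,9,0,-1,-3,9,0,-1,-3,9,0])

```text
time: 7.85
tcp_pos: [471.7, -20.8, 10.5]
tcp_rot: [-0.497, -0.503, -0.497, 0.503]
force: [-0.1, -0.1, 0.5]
width: -0.1
```

jog_arm(steps=[0.4,0,0,0,0.8,0,0,0,1.2,0,0,0,1.6,0,0,0,2,0,0,0,2,0,0,0,2,0,0,0,2,0,0,0,2,0,0,0,2,0,0,0])

```text
time: 8.68
tcp_pos: [472.1, -20.9, 8.9]
tcp_rot: [0.497, 0.503, 0.497, -0.503]
force: [0.8, -0.1, -0.4]
width: -0.2
```

Run:
```python
from h import *
import pickle
pickle.dump(calibration('wrist'),open('w4.pkl','wb'))
im=save('wrist','w4.png')
s=telemetry.state();print(s['tcp_pos'],s['force'],s['time'])
a=cv2.imread('pics/w3.png')[170:330,80:280];b=cv2.imread('pics/w4.png')[170:330,80:280]
cv2.imwrite('pics/c4.png',cv2.resize(np.hstack([a,b]),None,fx=2,fy=2))
```

```text
[472.10714047 -20.86874157   8.85420057] [-0.05405734  1.06838941  0.07540972] 8.7333
```

View pics/c4.png

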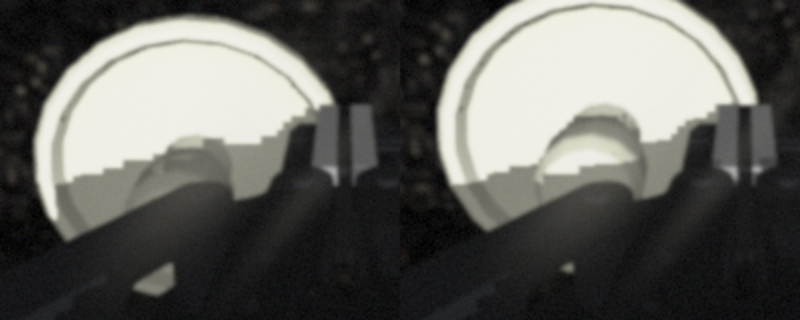

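Run:
```python
from h import *
import pickle
c=pickle.load(open('w4.pkl','rb'));im=cv2.imread('pics/w4.png')
for r in (42,41):
  print(arcfit(im,c,(180,195),r=r,cond=lambda p:p[1]<255 and p[0]<230))
p=np.array([472.1,-20.9,8.9]);print(proj(c,p),proj(c,p+[0,0,20]))
g=im[:,:,1]
cv2.imwrite('pics/c5.png',cv2.resize(im[190:290,190:320],None,fx=5,fy=5,interpolation=cv2.INTER_CUBIC))
```

```text
(array([434.07796506, -20.62118547]), np.float64(0.6094929546625814), 206)
(array([433.36129415, -19.64208386]), np.float64(0.8525649118171863), 206)
[251.73934533 236.69873882] [251.73280654 254.88251804]
```

View pics/c5.png

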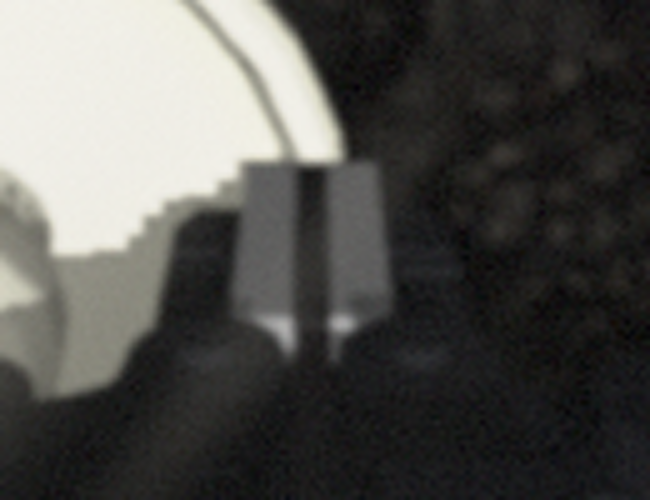

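Run:
```python
from h import *
save('side','s4.png')
a=cv2.imread('pics/side0.png')[200:260,180:280];b=cv2.imread('pics/s4.png')[200:260,180:280]
cv2.imwrite('pics/c6.png',cv2.resize(np.vstack([a,b]),None,fx=5,fy=5,interpolation=cv2.INTER_CUBIC))
```

```text
(no output)
```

View pics/c6.png

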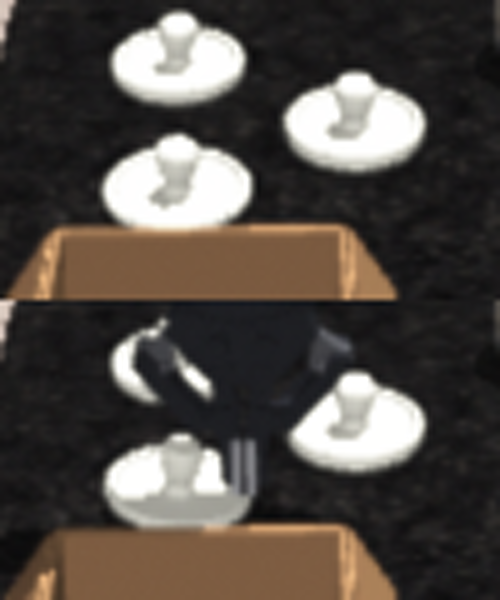

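jog_arm(steps=[0.3,0,0,0,0.6,0,0,0,0.9,0,0,0,1.2,0,0,0,1.5,0,0,0,1.5,0,0,0,1.5,0,0,0,1.5,0,0,0,1.5,0,0,0,1.5,0,0,0])

```text
time: 9.62
tcp_pos: [472.3, -20.9, 8.1]
tcp_rot: [-0.497, -0.503, -0.497, 0.503]
force: [-1.6, 0.7, 7.3]
width: -0.0
```

Run:
```python
from h import *
s=telemetry.state();print(s['tcp_pos'],s['force'],s['ft_torque'])
save('side','s5.png')
s=telemetry.state();print(s['tcp_pos'],s['force'],s['ft_torque'])
a=cv2.imread('pics/s4.png')[220:260,180:280];b=cv2.imread('pics/s5.png')[220:260,180:280]
cv2.imwrite('pics/c7.png',cv2.resize(np.vstack([a,b]),None,fx=6,fy=6,interpolation=cv2.INTER_CUBIC))
```

```text
[472.32027659 -20.9146579    8.12837627] [-1.57588486  0.66347471  7.31677712] [0.12140334 0.30764143 0.00188497]
[472.27988164 -20.90523321   8.10311892] [-1.49461647  0.81629466  7.96472921] [0.07862119 0.30568625 0.03485393]
```

View pics/c7.png

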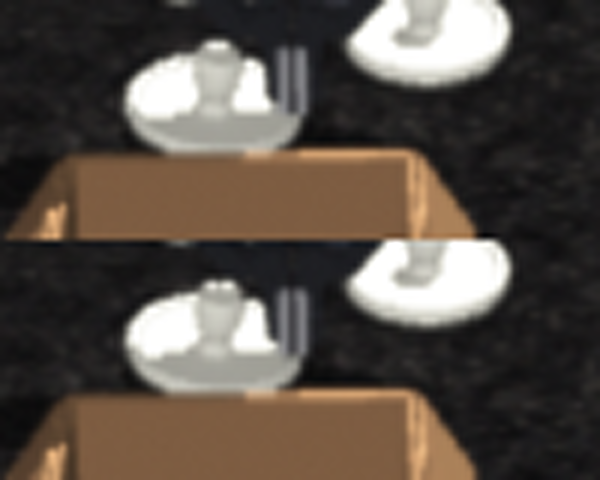

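Run:
```python
from h import *
a=cv2.imread('pics/t1.png')[170:270,180:400]
cv2.imwrite('pics/c8.png',cv2.resize(a,None,fx=3.6,fy=3.6,interpolation=cv2.INTER_CUBIC))
b=cv2.imread('pics/s5.png')[230:310,160:280]
cv2.imwrite('pics/c9.png',cv2.resize(b,None,fx=6,fy=6,interpolation=cv2.INTER_CUBIC))
```

```text
(no output)
```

View pics/c8.png

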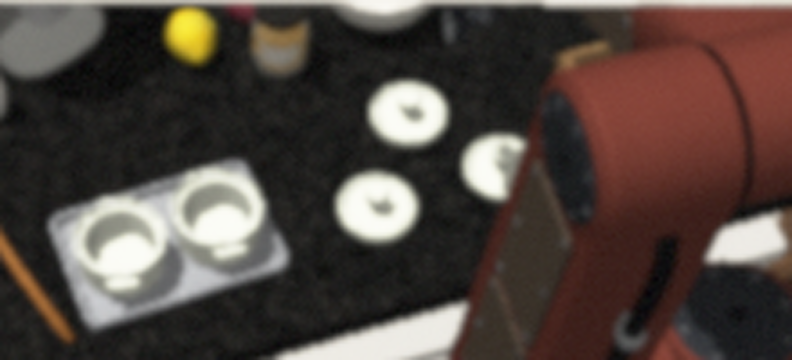

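View pics/c9.png

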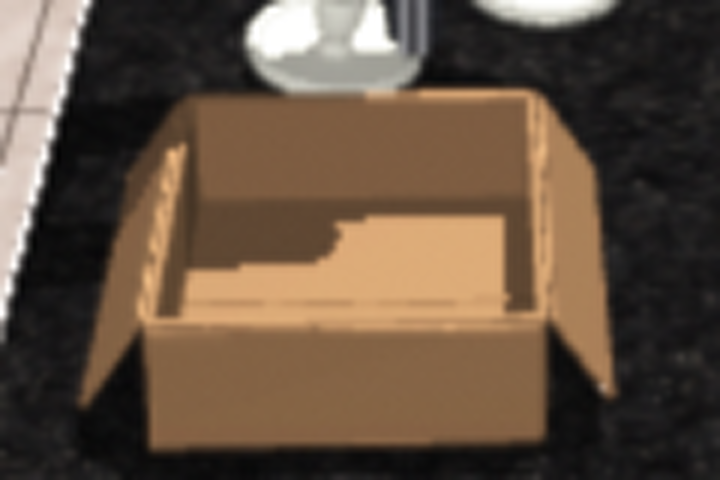

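jog_arm(steps=[-20,0,0,0,-50,0,0,0,-60,-19,0,0,-60,-38,0,0,-60,-38,0,0,-60,-38,0,0,-60,-38,0,0,-60,-38,0,0,-60,-38,0,0,-60,-38,0,0], claw=0.53)

```text
time: 10.5
tcp_pos: [434.4, -20.4, 67.0]
tcp_rot: [-0.497, -0.503, -0.497, 0.503]
force: [1.1, 0.6, 0.8]
width: 40.3
```

Run:
```python
from h import *
cs=calibration('side')
for px,z in [((192,246.2),56),((249.5,245.3),56),((184.2,283.3),56),((250.8,283),56),((185,304.7),0),((250.5,303.3),0)]: print(ray(cs,px,z).round(0))
s=telemetry.state();
# compare lids via side: knob top z38 center
print(proj(cs,[434,-20.4,12]),proj(cs,[538,50,12]),proj(cs,[427.8,129.8,12]))
p,R=tool();print(R.round(3),p)
```

```text
[ 380. -132.   56.]
[ 528. -132.   56.]
[ 378. -277.   56.]
[ 525. -280.   56.]
[ 377. -283.    0.]
[ 525. -283.    0.]
[215.6059065  236.63652465] [250.76870783 223.68246952] [215.83224175 211.2907097 ]
[[-0.     1.    -0.013]
 [ 0.    -0.013 -1.   ]
 [-1.    -0.    -0.   ]] [434.44588554 -20.42566249  67.04693356]
```

jog_arm(steps=[20,0,0,0,40,0,0,0,50,0,0,0,54,0,0,0,57,0,0,0,57,0,0,0,57,0,0,0,57,0,0,0,57,0,0,0,57,0,0,0])

```text
time: 11.33
tcp_pos: [434.6, -20.5, 11.0]
tcp_rot: [0.497, 0.503, 0.496, -0.503]
force: [-0.2, -1.6, -0.2]
width: 40.2
```

Run:
```python
from h import *
save('wrist','w6.png'); print(telemetry.state()['force'])
```

```text
[-0.84008294  0.09856164  0.08202446]
```

View pics/w6.png

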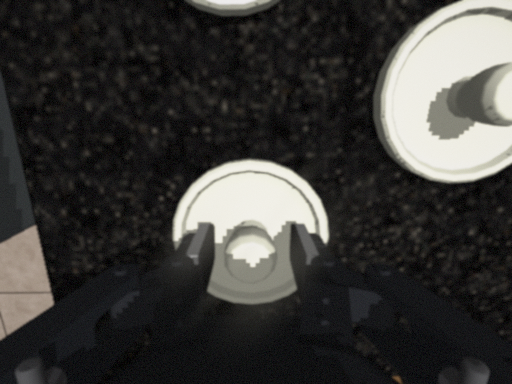

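jog_arm(steps=[0,0,0,0,0,0,0,0,0,0,0,0,0,0,0,0,0,0,0,0,0,0,0,0,0,0,0,0,-4,0,0,0,-14,0,0,0,-30,0,0,0], claw=1, squeeze=40)

```text
time: 12.22
tcp_pos: [431.8, -19.9, 39.2]
tcp_rot: [-0.495, -0.502, -0.498, 0.504]
force: [-1.0, -0.4, -1.8]
width: 23.6
```

Run:
```python
from h import *
save('wrist','w7.png'); print(telemetry.state()['force'],tool()[0])
print(shift([452.5,-207,105]))
```

```text
[ 1.63399276  0.04946412 -1.14199925] [435.24782781 -20.52411067  42.87649648]
[-61.99430073  19.81384205 186.2641747 ]
```

View pics/w7.png

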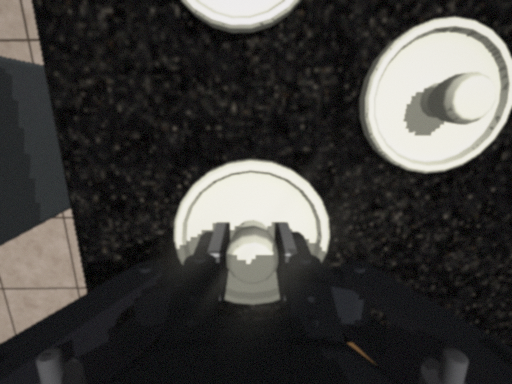

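jog_arm(steps=[-20,0,0,0,-45,0,10,0,-62,5,35,0,-62,10,70,0,-62,14,105,0,-62,18,138,0,-62,19,165,0,-62,19,181,0,-62,19,186,0,-62,19,186,0])

```text
time: 13.1
tcp_pos: [450.5, -207.5, 102.2]
tcp_rot: [0.496, 0.504, 0.496, -0.504]
force: [-0.2, 0.2, -0.9]
width: 23.5
```

Run:
```python
from h import *
save('side','s8.png'); s=telemetry.state();print(s['force'],s['width'],tool()[0])
b=cv2.imread('pics/s8.png')[190:310,160:290]
cv2.imwrite('pics/c10.png',cv2.resize(b,None,fx=5,fy=5,interpolation=cv2.INTER_CUBIC))
```

```text
[-0.07510161 -0.1177144  -1.39572152] 23.25203422328862 [ 450.23122675 -206.33202113  102.02817633]
```

View pics/c10.png

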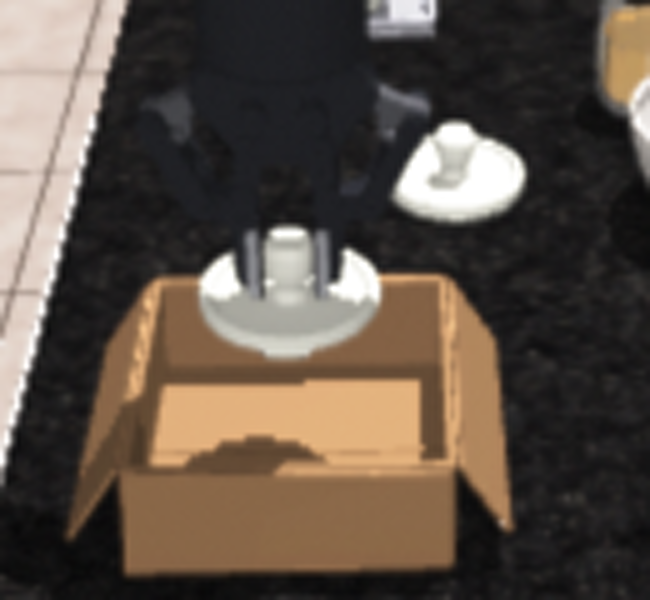

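jog_arm(steps=[25,1,0,0,50,2,0,0,68,2,0,0,77,2,0,0,81,2,0,0,83,2,0,0,84.5,2,0,0,86,2,0,0,87,2,0,0,87,2,0,0])

```text
time: 13.98
tcp_pos: [453.2, -207.0, 16.0]
tcp_rot: [0.497, 0.503, 0.496, -0.503]
force: [0.6, 0.4, -2.8]
width: 23.5
```

jog_arm(steps=[1,0,0,0,1,0,0,0,1,0,0,0,1,0,0,0,1,0,0,0,-8,0,0,0,-30,0,0,0,-65,0,-5,0,-95,0,-30,0,-95,15,-65,0], claw=0.53)

```text
time: 14.82
tcp_pos: [472.2, -145.2, 117.8]
tcp_rot: [0.5, 0.505, 0.491, -0.503]
force: [2.9, 0.8, -0.5]
width: 40.3
```

Run:
```python
from h import *
save('side','s9.png'); s=telemetry.state();print(s['force'],s['width'],tool()[0])
b=cv2.imread('pics/s9.png')[190:310,160:290]
cv2.imwrite('pics/c11.png',cv2.resize(b,None,fx=5,fy=5,interpolation=cv2.INTER_CUBIC))
print(shift([499,50,30]))
```

```text
[-0.19877535  4.34589758  0.46898619] 39.847953977117946 [ 473.58264445 -137.47479867  115.47201905]
[  85.92229822   21.98725883 -187.70249668]
```

View pics/c11.png

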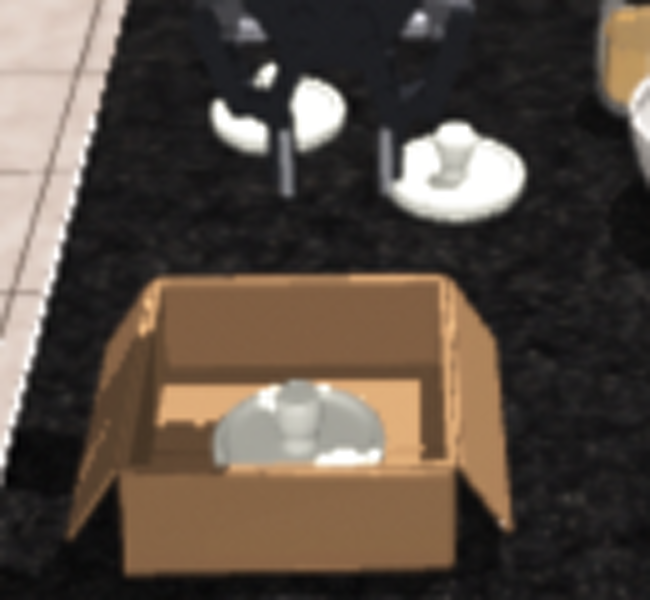

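jog_arm(steps=[0,6,-40,0,0,12,-80,0,20,18,-118,0,45,24,-152,0,70,28,-180,0,86,28,-188,0,92,28,-188,0,92,28,-188,0,92,28,-188,0,92,28,-188,0], claw=1)

```text
time: 15.7
tcp_pos: [500.2, 44.7, 19.7]
tcp_rot: [0.497, 0.504, 0.496, -0.503]
force: [0.2, -0.1, 0.1]
width: -0.0
```

Press to about 11 commanded, with y corrected by 5.

jog_arm(steps=[2,-1,-3,0,4,-1,-5,0,6,-1,-5,0,7,-1,-5,0,7.6,-1,-5,0,8.1,-1,-5,0,8.5,-1,-5,0,8.5,-1,-5,0,8.5,-1,-5,0,8.5,-1,-5,0])

```text
time: 16.53
tcp_pos: [498.4, 50.5, 11.9]
tcp_rot: [-0.497, -0.503, -0.497, 0.503]
force: [-5.1, -0.2, 13.9]
width: 0.4
```

jog_arm(steps=[-20,0,0,0,-50,0,0,0,-50,20,0,0,-50,39,0,0,-50,39,0,0,-40,39,0,0,-20,39,0,0,-8,39,0,0,-3,39,0,0,-0.5,39,0,0], claw=0.53)

```text
time: 17.37
tcp_pos: [534.0, 50.4, 7.7]
tcp_rot: [-0.495, -0.502, -0.498, 0.505]
force: [0.9, -0.1, -0.3]
width: 40.3
```

Run:
```python
from h import *
save('wrist','w10.png'); s=telemetry.state();print(s['force'],s['qd'].round(3),tool()[0])
```

```text
[-0.50891676  0.15654879 -0.64493457] [-0.    -0.024 -0.022 -0.002  0.014 -0.001] [534.79381055  50.35240599   8.34921151]
```

View pics/w10.png

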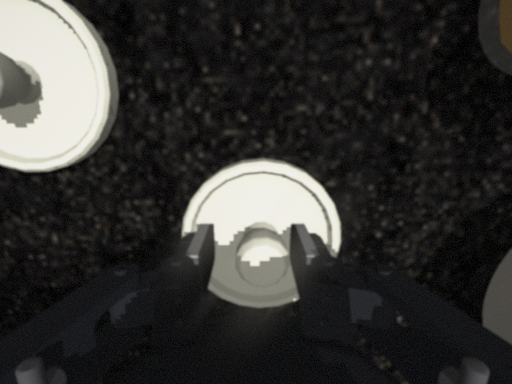

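jog_arm(steps=[-2.5,3.5,0,0,-2.5,3.5,0,0,-2.5,3.5,0,0,-2.5,3.5,0,0,-2.5,3.5,0,0,-2.5,3.5,0,0,-2.5,3.5,0,0,-2.5,3.5,0,0,-2.5,3.5,0,0,-2.5,3.5,0,0], claw=1)

```text
time: 18.25
tcp_pos: [540.7, 50.2, 13.1]
tcp_rot: [0.497, 0.503, 0.497, -0.503]
force: [0.2, 0.5, 1.0]
width: 23.7
```

Run:
```python
from h import *
s=telemetry.state();print(s['force'],s['qd'].round(3),tool()[0])
print(shift([450,215,140]))
```

```text
[0.17411432 0.45231336 1.03263309] [-0.002  0.001  0.002  0.002 -0.001  0.001] [540.71167028  50.22783721  13.09021404]
[-126.94892536  -92.79412922 -163.5780745 ]
```

jog_arm(steps=[-15,0,0,0,-45,-5,-5,0,-80,-15,-20,0,-110,-30,-42,0,-130,-48,-74,0,-137,-66,-108,0,-137,-82,-140,0,-137,-92,-162,0,-137,-93,-165,0,-137,-93,-165,0])

```text
time: 19.08
tcp_pos: [448.4, 217.5, 149.4]
tcp_rot: [-0.498, -0.502, -0.498, 0.503]
force: [0.2, -0.1, -2.2]
width: 23.5
```

Run:
```python
from h import *
import pickle
pickle.dump(calibration('wrist'),open('w11.pkl','wb'))
save('wrist','w11.png'); s=telemetry.state();print(s['force'],s['width'],s['qd'].round(3),tool()[0])
pickle.dump(calibration('wrist'),open('w12.pkl','wb'))
save('wrist','w12.png'); s=telemetry.state();print(s['qd'].round(3),tool()[0])
```

```text
[ 0.3613307  -0.3101035  -1.69038827] 23.755063784358104 [-0.033  0.005 -0.004 -0.005  0.    -0.   ] [449.08831403 216.53850652 149.37705022]
[-0.022  0.003 -0.006  0.002  0.001  0.003] [449.50088372 215.9351756  149.38030112]
```

View pics/w12.png

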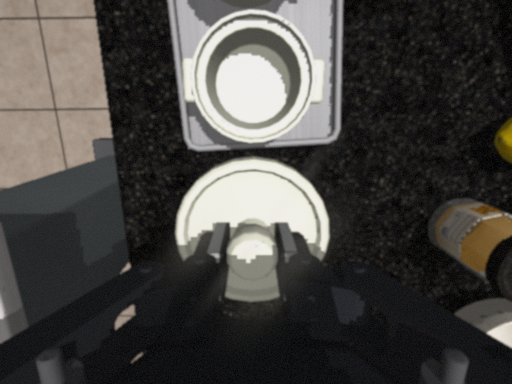

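```bash
cat >> h.py <<'E'
def rimfit(im,c,u0,z,r0,r1,edge='max',sel=None,rng=range(0,360,3),show=None):
    """radial profile search around u0 (world xy) at plane z, between r0,r1: strongest gradient"""
    g=cv2.GaussianBlur(im,(3,3),0).min(2).astype(float)
    P=[];rs=np.arange(r0,r1,0.25)
    for a in rng:
        d=np.array([np.cos(np.deg2rad(a)),np.sin(np.deg2rad(a))])
        pts=np.array([proj(c,[*(u0+r*d),z]) for r in rs]).astype(np.float32)
        if pts.min()<2 or pts[:,0].max()>509 or pts[:,1].max()>381: continue
        v=cv2.remap(g.astype(np.float32),pts[:,0].reshape(1,-1),pts[:,1].reshape(1,-1),cv2.INTER_LINEAR)[0]
        dv=np.gradient(v); k=np.argmin(dv)
        if dv[k]<-3: P.append([*(u0+rs[k]*d)])
    P=np.array(P);f=lambda q:np.hypot(P[:,0]-q[0],P[:,1]-q[1])-q[2]
    s=least_squares(f,[*u0,(r0+r1)/2],loss='soft_l1',f_scale=0.4)
    return s.x.round(2),np.median(np.abs(f(s.x))).round(2),len(P)
E
python3 - <<'E'
from h import *
import pickle
for n in ('w11','w12'):
    c=pickle.load(open(n+'.pkl','rb'));im=cv2.imread(f'pics/{n}.png')
    p=ray(c,(251,77),54.5)[:2]; print(p)
    print('cocotte outer', rimfit(im,c,p,54.5,45,53)); print('inner lip?',rimfit(im[:,:,:],c,p,54.5,40,47))
    tz=149.4
    print('lid',rimfit(im,c,np.array([449.5,216]),tz-13.1+12,38,46,rng=range(10,170,3)))
    print('arc',arcfit(im,c,(250,185),z=tz-1.1,cond=lambda p:p[1]<220))
E
```

```text
[448.59343422 307.32084311]
cocotte outer (array([447.97, 305.2 ,  46.98]), np.float64(1.3), 110)
inner lip? (array([450.55, 304.47,  43.35]), np.float64(0.32), 120)
lid (array([448.5 , 218.4 ,  41.22]), np.float64(0.11), 54)
arc (array([448.57190305, 217.77917473]), np.float64(0.32108793759269716), 190)
[449.3882248 306.3061679]
cocotte outer (array([449.4 , 304.84,  47.66]), np.float64(1.13), 108)
inner lip? (array([450.68, 304.18,  43.17]), np.float64(0.15), 120)
lid (array([449.15, 217.21,  41.36]), np.float64(0.14), 54)
arc (array([449.21100103, 216.83167444]), np.float64(0.33546090774125403), 190)
```

Run:
```python
from h import *
import pickle
rg=[a for a in range(0,360,3) if abs((a%180)-90)<58]
for n in ('w12',):
    c=pickle.load(open(n+'.pkl','rb'));im=cv2.imread(f'pics/{n}.png')
    p=ray(c,(251,77),54.5)[:2]
    print('outer', rimfit(im,c,p,54.5,46,52,rng=rg)); print('inner z48.5',rimfit(im,c,ray(c,(251,77),48.5)[:2],48.5,41,47.2))
    a=cv2.resize(im[0:160,165:345],None,fx=4,fy=3.7,interpolation=cv2.INTER_CUBIC);cv2.imwrite('pics/c13.png',a)
```

```text
outer (array([450.63, 304.59,  48.14]), np.float64(0.12), 71)
inner z48.5 (array([450.64, 304.51,  44.2 ]), np.float64(0.18), 120)
```

View pics/c13.png

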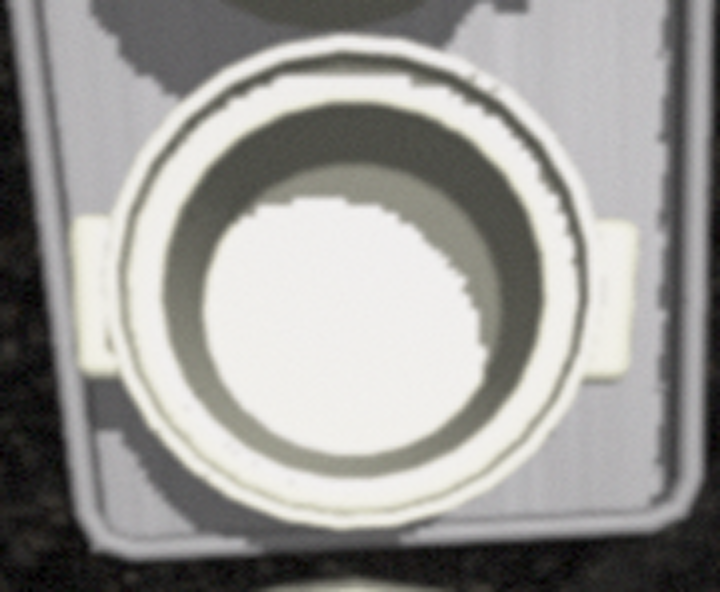

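Run:
```python
from h import *
print(tool(),shift([450.6,303.9,70]))
```

```text
(array([449.50088372, 215.9351756 , 149.38030112]), array([[-4.21986095e-04,  9.99920356e-01, -1.26136634e-02],
       [-8.51511859e-04, -1.26140193e-02, -9.99920078e-01],
       [-9.99999548e-01, -4.11211684e-04,  8.56766982e-04]])) [ 7.93048984e+01  2.20808577e-02 -8.80396683e+01]
```

jog_arm(steps=[0,0,-25,0,5,0,-55,0,20,0,-80,0,40,0,-88,0,60,0,-88,0,72,0,-88,0,77,0,-88,0,77,0,-88,0,77,0,-88,0,77,0,-88,0])

```text
time: 20.02
tcp_pos: [452.1, 304.3, 74.1]
tcp_rot: [0.497, 0.504, 0.496, -0.503]
force: [0.2, -0.6, -1.4]
width: 23.6
```

Run:
```python
from h import *
s=telemetry.state();print(s['force'],s['width'],s['qd'].round(3),tool()[0])
save('wrist','w14.png');print(shift([450.6,303.9,61.6]))
```

```text
[ 0.2294757  -0.57155185 -1.38441302] 23.567380369077323 [ 0.004 -0.009 -0.005  0.001 -0.    -0.   ] [452.06196144 304.34773908  74.05229766]
[12.69392682 -1.54684998  0.70454186]
```

View pics/w14.png

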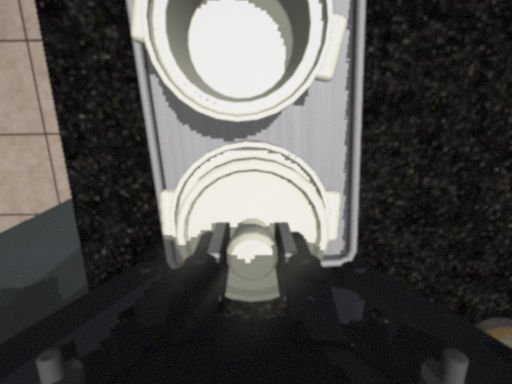

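jog_arm(steps=[2,-1.5,0.5,0,4,-1.5,0.5,0,6,-1.5,0.5,0,8,-1.5,0.5,0,9.5,-1.5,0.5,0,10.5,-1.5,0.5,0,11.5,-1.5,0.5,0,12.5,-1.5,0.5,0,12.5,-1.5,0.5,0,12.5,-1.5,0.5,0])

```text
time: 20.9
tcp_pos: [449.4, 304.1, 61.8]
tcp_rot: [-0.497, -0.503, -0.497, 0.503]
force: [-3.0, -2.2, 8.6]
width: 23.5
```

jog_arm(steps=[-0.5,0,0,0,-0.5,0,0,0,-0.5,0,0,0,-0.5,0,0,0,-0.5,0,0,0,-6,0,0,0,-20,0,0,0,-45,0,0,0,-45,0,0,0,-45,0,0,0], claw=0.53)

```text
time: 21.73
tcp_pos: [450.9, 304.8, 107.4]
tcp_rot: [0.497, 0.505, 0.496, -0.502]
force: [-0.4, 0.5, -1.0]
width: 40.1
```

Run:
```python
from h import *
import pickle
s=telemetry.state();print(s['force'],s['width'],s['qd'].round(3),tool()[0])
c=calibration('wrist');pickle.dump(c,open('w15.pkl','wb'));im=save('wrist','w15.png')[:,:,::-1].copy()
u=np.array([450.,304.5])
print('coc outer',rimfit(im,c,u,54.5,46,52,rng=range(40,140,3)))
print('lid', rimfit(im,c,u,60.5,38,44.5,rng=range(30,150,3)))
u=np.array([445,412.]);print(proj(c,[*u,54.5]))
print('c2',rimfit(im,c,u,54.5,44,54,rng=[a for a in range(200,340,3)]))
```

```text
[-0.36205539  0.47515572 -0.96798659] 40.089129195065 [ 0.001  0.029  0.037  0.002 -0.     0.001] [450.9109414  304.81566991 107.38965676]
coc outer (array([450.83, 305.81,  47.28]), np.float64(0.14), 34)
lid (array([450.4 , 305.12,  43.37]), np.float64(0.27), 40)
[239.60281162  40.06751156]
c2 (array([444.82, 409.45,  45.25]), np.float64(0.42), 47)
```

View pics/w15.png

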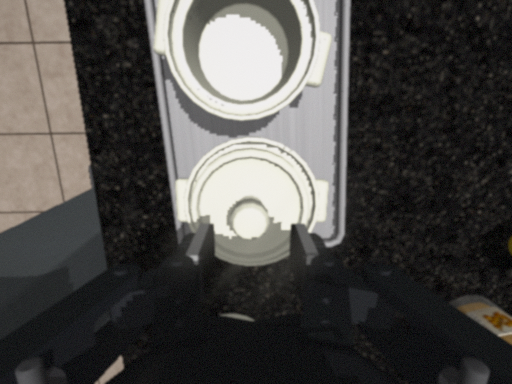

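Run:
```python
from h import *
print(shift([427.8,129.8,50]))
im=cv2.imread('pics/w15.png');cv2.imwrite('pics/c16.png',cv2.resize(im[120:280,160:345],None,fx=4,fy=3.7,interpolation=cv2.INTER_CUBIC))
```

```text
[ 55.84088244 -19.75366459 174.73234134]
```

View pics/c16.png

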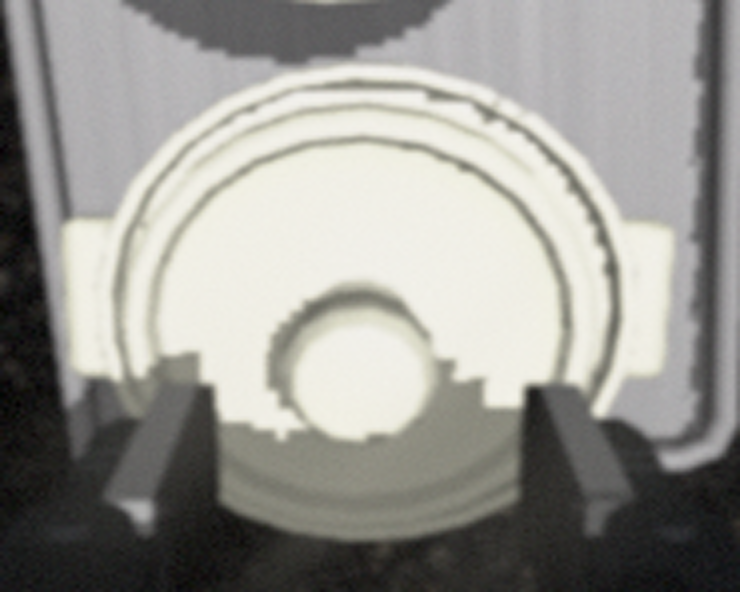

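Lid 2 sits evenly inside the lip. Now to lid L1.

jog_arm(steps=[0,-2,30,0,0,-6,65,0,0,-10,100,0,10,-14,135,0,25,-18,160,0,40,-20,172,0,50,-20,174,0,50,-20,174,0,50,-20,174,0,50,-20,174,0])

```text
time: 22.62
tcp_pos: [427.6, 131.1, 55.6]
tcp_rot: [0.497, 0.503, 0.497, -0.503]
force: [1.3, 0.0, -0.0]
width: 40.5
```

Run:
```python
from h import *
s=telemetry.state();print(s['force'],s['width'],s['qd'].round(3),tool()[0])
c=calibration('wrist');im=save('wrist','w17.png')[:,:,::-1].copy()
print('lid', rimfit(im,c,np.array([427.8,129.8]),12,39,45,rng=range(20,160,3)))
print(shift([427.8,129.8,12]))
```

```text
[ 1.28041355  0.04530668 -0.02698714] 40.496705566121186 [ 0.007 -0.012 -0.012 -0.     0.    -0.004] [427.61260857 131.13293744  55.61729013]
lid (array([427.48, 131.27,  41.48]), np.float64(0.11), 47)
[44.00016943 -0.23667138  1.46312636]
```

View pics/w17.png

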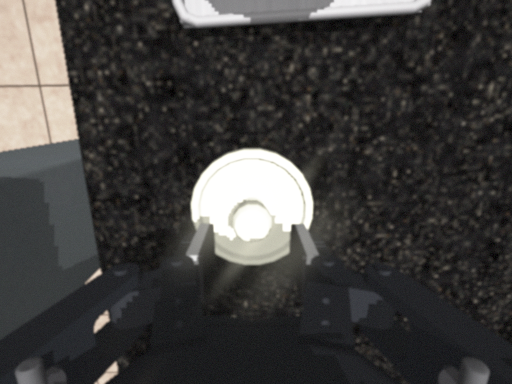

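jog_arm(steps=[15,0,0,0,28,0,0,0,36,0,0,0,40,0,0,0,42,0,0,0,43,0,0,0,43,0,0,0,43,0,0,0,43,0,0,0,43,0,0,0])

```text
time: 23.5
tcp_pos: [427.4, 130.3, 12.7]
tcp_rot: [0.497, 0.504, 0.497, -0.503]
force: [-0.8, -0.5, -0.5]
width: 40.5
```

jog_arm(steps=[0,0,0,0,0,0,0,0,0,0,0,0,0,0,0,0,0,0,0,0,0,0,0,0,0,0,0,0,0,0,0,0,0,0,0,0,0,0,0,0], claw=1)

```text
time: 24.33
tcp_pos: [427.4, 130.3, 12.7]
tcp_rot: [0.497, 0.503, 0.497, -0.503]
force: [-0.5, -1.2, 5.0]
width: 23.6
```

Run:
```python
from h import *
s=telemetry.state();print(s['force'],s['width'],s['qd'].round(3),tool()[0])
print(shift([447,316,150]))
```

```text
[-0.4661583  -1.22369314  5.00958696] 23.613723620608297 [ 0.    -0.    -0.001 -0.002 -0.     0.001] [427.43823639 130.2539557   12.74103339]
[-137.23945992   17.25531191 -185.98888229]
```

jog_arm(steps=[-15,0,0,0,-50,0,-3,0,-90,2,-20,0,-120,5,-45,0,-137,9,-80,0,-137,13,-118,0,-137,16,-155,0,-137,17,-178,0,-137,17,-186,0,-137,17,-186,0])

```text
time: 25.17
tcp_pos: [445.5, 317.2, 148.2]
tcp_rot: [-0.497, -0.502, -0.498, 0.503]
force: [0.3, -0.4, -2.6]
width: 23.6
```

jog_arm(steps=[0,0,0,0,0,0,0,0,0,0,0,0,0,0,0,0,0,0,0,0,0,0,0,0,0,0,0,0,0,0,0,0,0,0,0,0,0,0,0,0])

```text
time: 26.0
tcp_pos: [446.4, 316.0, 149.3]
tcp_rot: [0.497, 0.503, 0.497, -0.503]
force: [0.4, -0.4, -1.5]
width: 23.3
```

Run:
```python
from h import *
s=telemetry.state();print(s['force'],s['width'],s['qd'].round(3),tool()[0])
p=tool()[0]
c=calibration('wrist');im=save('wrist','w18.png')[:,:,::-1].copy()
print('lid', rimfit(im,c,p[:2],p[2]-0.7,38,46,rng=range(10,170,3)))
rg=[a for a in range(0,360,3) if abs((a%180)-90)<58]
u=np.array([445,411.]);
for i in range(2):
    a=rimfit(im,c,u,54.5,46-2*(i==0),52+2*(i==0),rng=rg);u=a[0][:2]
print('outer',a);print('inner',rimfit(im,c,u,48.5,41,47.2))
```

```text
[ 0.42473242 -0.35926521 -1.47306199] 23.282484010604804 [ 0.003  0.001 -0.     0.     0.     0.002] [446.38723392 316.01781015 149.33478843]
lid (array([447.4 , 314.87,  42.98]), np.float64(0.34), 54)
outer (array([445.96, 412.53,  48.17]), np.float64(0.16), 58)
inner (array([445.97, 412.47,  44.16]), np.float64(0.14), 113)
```

View pics/w18.png

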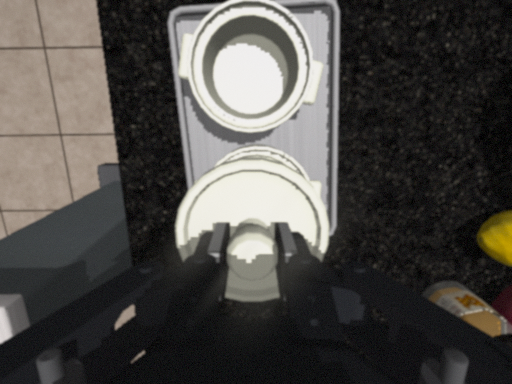

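Run:
```python
from h import *
print(shift([446,411.9,73]))
```

```text
[ 76.34554438  -1.63667763 -95.85676379]
```

jog_arm(steps=[0,0,-25,0,2,-1,-55,0,15,-2,-82,0,35,-2,-95,0,55,-2,-96,0,68,-2,-96,0,74,-2,-96,0,75,-2,-96,0,75,-2,-96,0,75,-2,-96,0])

```text
time: 26.88
tcp_pos: [446.6, 412.1, 75.5]
tcp_rot: [0.497, 0.504, 0.496, -0.503]
force: [0.1, 0.3, -1.6]
width: 23.6
```

Run:
```python
from h import *
s=telemetry.state();print(s['force'],s['width'],s['qd'].round(3),tool()[0])
save('wrist','w19.png');print(shift([446,411.9,61.3]))
```

```text
[ 0.09412425  0.27467842 -1.60721637] 23.558308069185426 [-0.    -0.009 -0.009  0.    -0.     0.001] [446.56911209 412.1121955   75.50983037]
[14.53785943 -0.78555776  0.4313643 ]
```

View pics/w19.png

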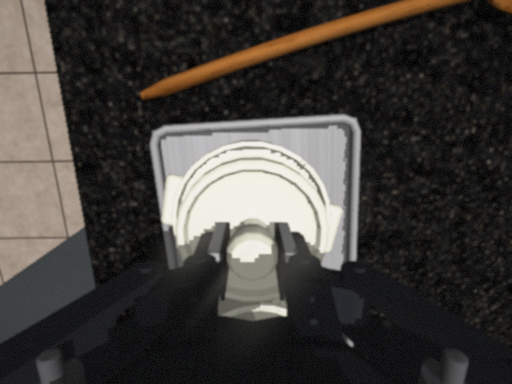

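The lid (centre about 252,215) hangs centred over cocotte 2; lower it.

jog_arm(steps=[2,-0.5,0.4,0,4,-0.5,0.4,0,6,-0.5,0.4,0,8,-0.5,0.4,0,10,-0.5,0.4,0,11.5,-0.5,0.4,0,12.8,-0.5,0.4,0,13.8,-0.5,0.4,0,14.3,-0.5,0.4,0,14.3,-0.5,0.4,0])

```text
time: 27.77
tcp_pos: [445.1, 411.6, 61.6]
tcp_rot: [-0.497, -0.503, -0.497, 0.504]
force: [-3.1, -2.6, 7.3]
width: 23.6
```

Seated (7 N contact). Release and retreat upward.

jog_arm(steps=[-0.4,0,0,0,-0.4,0,0,0,-0.4,0,0,0,-0.4,0,0,0,-0.4,0,0,0,-6,0,0,0,-20,0,0,0,-45,0,0,0,-80,0,0,0,-110,0,0,0], claw=0.53)

```text
time: 28.6
tcp_pos: [445.2, 411.7, 172.5]
tcp_rot: [0.497, 0.503, 0.497, -0.503]
force: [1.0, -0.8, 0.7]
width: 40.2
```

jog_arm(steps=[0,-5,40,0,0,-10,80,0,0,-15,120,0,0,-15,155,0,0,-15,180,0,0,-15,180,0,0,-15,180,0,0,-15,180,0,0,-15,180,0,0,-15,180,0])

```text
time: 29.43
tcp_pos: [428.0, 232.9, 170.4]
tcp_rot: [0.497, 0.503, 0.497, -0.503]
force: [0.0, -0.8, 0.8]
width: 40.0
```

Run:
```python
from h import *
s=telemetry.state();print(s['force'],s['width'],s['time'],tool()[0])
c=calibration('wrist');im=save('wrist','w20.png')[:,:,::-1].copy()
rg=[a for a in range(0,360,3) if abs((a%180)-90)<58]
for u in ([450.6,304.6],[446,412.5]):
    u=np.array(u)
    print('outer',rimfit(im,c,u,54.5,46,52,rng=rg),'knob top', proj(c,[*u,86.5]))
    print('lidrim',rimfit(im,c,u,60.5,39,44.5))
b=save('side','s20.png')[:,:,::-1][145:310,165:345]
cv2.imwrite('pics/c20.png',cv2.resize(b,None,fx=4,fy=3.6,interpolation=cv2.INTER_CUBIC))
cv2.imwrite('pics/c21.png',cv2.resize(im[0:200,150:350],None,fx=3.9,fy=3,interpolation=cv2.INTER_CUBIC))
```

```text
[ 0.04650088 -0.78469521  0.76734545] 39.95317170186258 29.4333 [428.02407438 232.88124927 170.38530317]
outer (array([450.8 , 304.53,  48.31]), np.float64(0.17), 76) knob top [280.74646016 100.90407334]
lidrim (array([450.05, 304.67,  41.74]), np.float64(0.27), 120)
outer (array([446.04, 412.02,  48.17]), np.float64(0.13), 30) knob top [276.14464715 -71.79084905]
lidrim (array([445.07, 412.95,  42.73]), np.float64(0.23), 19)
```

View pics/w20.png

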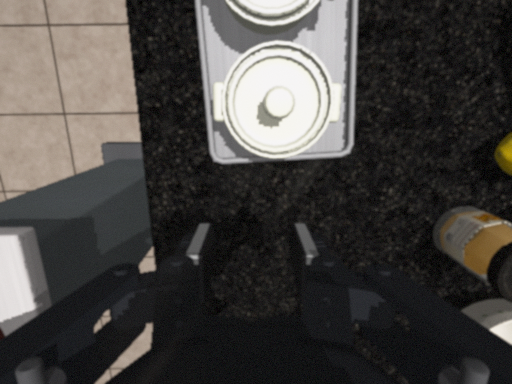

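View pics/c20.png

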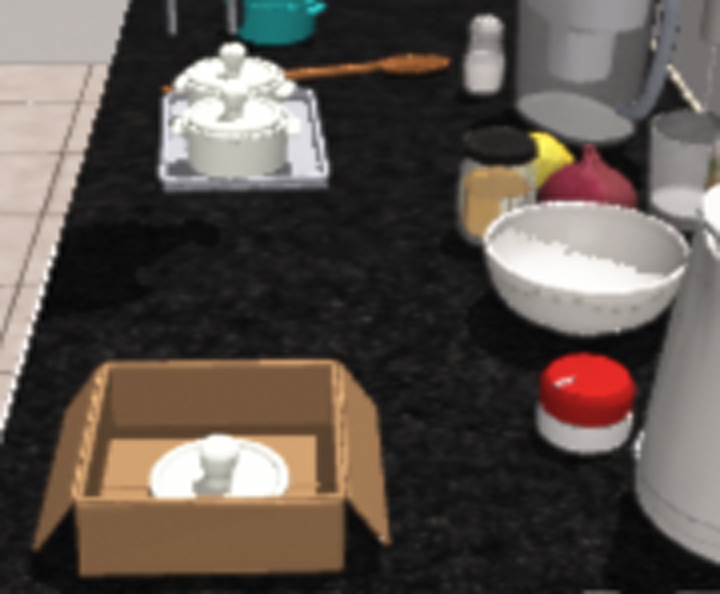

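jog_arm(steps=[-10,5,-30,0,-20,10,-60,0,-20,15,-90,0,-20,15,-90,0,-20,15,-90,0,-20,15,-90,0,-20,15,-90,0,-20,15,-90,0,-20,15,-90,0,-20,15,-90,0])

```text
time: 30.37
tcp_pos: [443.9, 321.0, 189.9]
tcp_rot: [-0.497, -0.503, -0.497, 0.504]
force: [-1.2, 0.1, -0.1]
width: 39.7
```

Run:
```python
from h import *
s=telemetry.state();print(s['force'],s['width'],s['time'],tool()[0])
c=calibration('wrist');im=save('wrist','w22.png')[:,:,::-1].copy()
rg=[a for a in range(0,360,3) if abs((a%180)-90)<58]
for u in ([450.6,304.6],[446,412.5]):
    u=np.array(u)
    print('outer',rimfit(im,c,u,54.5,46,52,rng=rg));print('lidrim',rimfit(im,c,u,60.5,39,44.5))
cs=calibration('side')
print('carton lid', ray(cs,(165+218/4,145+440/3.6),42),'knobs', ray(cs,(165+231/4,145+48/3.6),86.5),ray(cs,(165+234/4,145+90/3.6),86.5))
```

```text
[-1.15306863  0.10182601 -0.10497657] 39.65142016669643 30.3667 [443.8776264  320.9604756  189.93522384]
outer (array([450.85, 304.56,  48.36]), np.float64(0.23), 76)
lidrim (array([450.79, 304.39,  41.62]), np.float64(1.11), 105)
outer (array([445.99, 412.68,  48.31]), np.float64(0.16), 78)
lidrim (array([446.2 , 412.  ,  41.72]), np.float64(0.28), 120)
carton lid [ 452.62928203 -202.76118312   42.        ] knobs [443.3154923  410.71688146  86.5       ] [449.32814306 296.34104814  86.5       ]
```

View pics/w22.png

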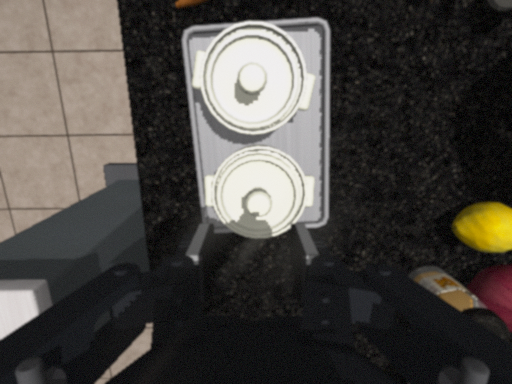

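Both lids (knobs at 252,77 and 258,204) sit within about 1 mm of their cocottes' centres, and the robot touches nothing, so I am handing the job in.

```bash
python3 -c "
from cell import hand_in
print(hand_in())"
```

```text
the job is handed in; nothing more can be done
None
```

I pressed all three lids where they lay, put the two steady ones on the cocottes and laid the rocking one in the carton. I handed the job in at about 30 s; no verdict is given.

**Pressing:**

| Lid (place found, mm) | Result |
|---|---|
| 428, 130 | Steady: gave about 0.2 mm at 17–19 N, at two places a quarter turn apart |
| 538, 50 | Steady: gave about 0.1–0.3 mm at 14–19 N, at two places a quarter turn apart |
| 434, −20 | Rocked: rim sank about 3.9 mm, reading 7–8 N at the bottom; its knob leaned over in the side view |

**What disagreed:**
- I pressed both steady lids harder than the 3 to 8 N quoted; neither gave more than 0.3 mm.
- On the second lid one press slipped outward on the rim (33 N, with a sideways force), so I repeated it; the repeat was clean.
- On the rocking lid the force stayed near zero for the first 3 mm of travel. At first I thought the fingers had missed the rim, until the side view and a deeper press showed it tipping.

**Last checks:**
- **Cocottes:** both lids sat within about 1 mm of their cocotte's centre, judged by fitted rims in the wrist view. The pressing contact as I lowered them came at the seat height.
- **Carton:** the rocking lid lies level and right way up on the floor, within about 5 mm of the middle.
- **Bystanders:** the bowl, jar and timer looked unmoved in the side view.
- **Robot:** it was touching nothing at hand-in.

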